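# Load the specimen carrier and hold it up level

## Task

Set the loose specimen mount fully down into the carrier's empty nest, turned so that its tab lies in the nest's slot like the mount already loaded, and let go of it while the carrier still stands on the desk. Then lift the carrier by its handle straight up off the desk to about 12 cm, level and with both mounts aboard, and finish while holding it there, steady. Do not disturb the wax tin and the clear dish that stand near the carrier.

Things in the scene. Friction and masses are not known exactly. Their poses are not given: they have to be found in the camera images.
- carrier: specimen carrier standing on the desk: bare metal plate 90 (x) x 200 (y) x 6 mm with a handle over its middle and two nests, at y = +72 and -72 mm. Origin at the centre of the underside; z up, y along the plate and the handle bar, -x is the side with the nests' slots. About 0.45 kg empty. Microscope equipment overhangs the back of the desk: move the arm across over the front.
- handle (a point): centre of the carrier's handle bar, 70 mm above the carrier's underside. The black bar is 14 mm thick (carrier x), 60 mm long (carrier y) and 18 mm high (61 to 79 mm above the underside), flat-sided, free below except for two 8 mm posts 24 mm either side of the middle. Axes as the carrier's.
- empty_nest (a point): floor centre of the empty nest (carrier x 0, y +72, z 6 mm); a seated mount has its origin here and the carrier's yaw. Pocket 35 x 35 mm, floor = plate top; thin walls end 10 mm above the floor in flared lips opening to about 43 mm; a 15 mm wide slot in the middle of the wall on the carrier's -x side takes the tab.
- slot (a point): floor of the empty nest's slot, 28 mm from the nest centre towards carrier -x (carrier x -28, y +72, z 6 mm); the end of the tab of a seated mount lies here.
- full_nest (a point): floor centre of the loaded nest (carrier x 0, y -72, z 6 mm).
- mount: loose specimen mount standing upright on the desk, steel, 0.1 kg: foot 32 x 32 x 12 mm with a tab on its -x side (10 mm wide, 8 mm high, its end 30 mm from the centre); above it a square post 18 x 18 mm, 12 to 52 mm up, sides parallel to the foot's, and a small brass disc on top (54 mm in all). Origin at the centre of the underside, z up.
- tab (a point): underside of the mount's tab, 28 mm from the mount's centre along its -x.
- mate: the same kind of mount, already seated in the nest at carrier y -72 mm, its tab in the slot. Same origin and axes as the loose one.
- wax_tin: round grey tin, 56 mm across, 20 mm high, on the open desk to one side of the carrier; a bystander. Origin at the centre of its underside.
- dish: clear round dish, 62 mm across, 14 mm high, on the open desk to the left of the carrier; a bystander. Origin at the centre of its underside.
Mind the look-alikes: they are no part of the job. Leave any blue or orange look-alike of the mount alone.

How it is judged:
On the way, in this order (a step that is already met when the one before it is completed fails the run):
1. the mount is seated in the empty nest, tab in the slot, and released, with the carrier still standing on the desk (horizontal distance between mount and empty_nest below 0.005 m and z of mount in the frame of carrier below 0.0085 m and horizontal distance between tab and slot below 0.007 m and angle between the z axis of mount and the z axis of carrier, either way round below 0.1 rad and contact force between mount and the fingers below 0.5 N and height (world z) of carrier below 0.01 m), for 0.2 s.
2. the carrier is lifted clear of the desk in the fingers with both mounts seated (horizontal distance between mount and empty_nest below 0.005 m and z of each of mount, mate in the frame of carrier below 0.0085 m and horizontal distance between tab and slot below 0.007 m and angle between the z axis of mount and the z axis of carrier, either way round below 0.1 rad and horizontal distance between mate and full_nest below 0.005 m and height (world z) of carrier above 0.05 m and contact force between carrier and the fingers above 3 N), for 0.2 s.
At the end, for the whole second after the job is handed in: Carrier held by the fingers alone (over 3 N), underside 80-160 mm up, x under 0.6 m, tilt under 0.12 rad, at rest; both mounts untouched in their nests (centre within 5 mm, foot within 2.5 mm of the floor, tab end within 7 mm of its slot place); tin and dish moved under 30 mm (horizontal distance between mount and empty_nest below 0.005 m and z of each of mount, mate in the frame of carrier below 0.0085 m and horizontal distance between tab and slot below 0.007 m and angle between the z axis of mount and the z axis of carrier, either way round below 0.1 rad and horizontal distance between mate and full_nest below 0.005 m and height (world z) of carrier between 0.08 and 0.16 m and world x of carrier below 0.6 m and angle between carrier's own z axis and vertical below 0.12 rad and linear speed of carrier below 0.03 m/s and angular speed of carrier below 0.2 rad/s and contact force between carrier and the fingers above 3 N and contact force between each of mount, mate and the fingers below 0.5 N and distance of each of wax_tin, dish from where it was at the start of the episode below 0.03 m); the arm keeps its last pose, push and grip.
It fails at once if the wax tin or the dish is shoved away (more than 30 mm) (distance of any of wax_tin, dish from where it was at the start of the episode above 0.03 m).
It fails at once if the carrier tips by more than 0.3 rad (angle between carrier's own z axis and vertical above 0.3 rad).
It also fails if it takes over 58 s, if anything falls off the work surface, if the arm or the gripper's body presses on something with over 40 N, if the wrist force passes 120 N, or if a joint passes its speed limit or range.

## Robot

A 7-joint arm with a two-finger parallel gripper is mounted at the origin on a cart in front of the work surface, level with it; the furniture and walls round the work are solid. World frame = base frame: x ahead of the robot, y to its left, z up, the work surface at z = 0. Lengths are in m, angles in rad, forces in N, time in s.
With the tool pointing down it reaches from about 0.4 to 0.85 m from the base axis. Payload 10.4 kg.
Tool frame: the origin (TCP) lies at the very end of the fingers, on their centre line; the grasp point (between the pads) lies 19 mm behind it; z points along the fingers, y is the line along which they close (so a half turn about z gives the same grasp; the last joint's range is limited). The gripper opens to 85 mm and grips with 20 to 120 N. Pads are 22 mm wide; open, the fingers measure 114 mm over their backs; the gripper's body (76 mm by 85 mm) begins 54 mm behind the grasp point. The pads swing forward as they close: fully open they stand 13 mm farther back than shut.
Start: joints at [-1.178, 0.332, -0.065, 1.46, 0.022, 1.35, -0.088], TCP at [0.252, 0.572, 0.231] pointing down, gripper open.
Joint ranges: [-2.6, 2.6], [-0.5, 2.12], [-1.47, 1.34], [0.16, 2.42], [-1.27, 4.41], [0.06, 2.06], [-2.6, 2.6]. Speed limits (rad/s): [2.22, 2.22, 2.79, 2.79, 3.14, 3.14, 3.14].

## Interface

Orientations are given as a unit quaternion [x, y, z, w].
In Python, from workcell import manip gives the robot as it stands.
- The arm moves only by the tool run_rows, called after ">>>" as a command line: name --argument value ..., lists and objects as JSON in quotes. Schema: {"type":"object","properties":{"plan":{"type":"array","items":{"type":"object","properties":{"rx":{"type":"number"},"ry":{"type":"number"},"rz":{"type":"number"},"tx":{"type":"number"},"ty":{"type":"number"},"tz":{"type":"number"},"finger_gap":{"type":"number"}},"additionalProperties":false,"required":["finger_gap"]},"minItems":1,"maxItems":20},"grip_n":{"type":"number"},"only":{"type":"string"},"quiet":{"type":"boolean"},"lines":{"type":"string"}},"required":["plan"],"additionalProperties":false}. plan is a list of rows, 1 to 20 of them, each an object with the fields rx, ry, rz (a rotation vector in normalised numbers (1 is 4 rad)), tx, ty, tz (the shift in parts of the range, where 1.0 means 0.8 m), finger_gap (the opening from 0.0 (shut) to 1.0 (fully open)); a field left out counts as zero (the opening has to be given); each row is the pose to reach, as a shift and turn from the pose commanded when the call began, along the tool's axes at that moment; what a row does not reach only later rows make up. A row lasts 1/8 s, in which the tool goes at most 0.0625 m and 0.188 rad, less where a joint would pass 70% of its speed; a pose out of reach is approached as far as the arm can. The fingers move at their own pace and stop on an object; grip_n is the grip in N (left out, the last holds). Time passes only in rows, so rows that do not move let the fingers close. The tool returns the time, the measured TCP pose, the force, the opening and the grip force at its end. only (a regular expression) keeps the lines of the reply that match it, lines (a string "A,B") keeps lines A to B, and quiet returns only ok. A shift or turn number past 1, either way, is cut back to 1. Input that does not fit is refused with a message, and nothing moves.
- manip.get_obs(): the state, without advancing time (a new reading comes with each control period).
- manip.camera(name): name is "scene" or "top" or "wrist"; returns the picture (420x560x3 uint8, blue, green, red); there is no depth.
- manip.calibration(name): a dict with "fx", "fy", "cx", "cy" (pixels), "k1" (the pictures are not rectified: a ray, as slopes to the right and down, at radius r is drawn at 1 + k1 r^2 times it, then the intrinsics apply), "world_from_camera" (4x4, takes a point from camera to world coordinates); the wrist camera has in their place "tool_from_camera" (4x4, takes a point from camera to tool coordinates, whose origin is the TCP and whose axes are the flange's). Camera axes: x right, y up, looking along -z (the intrinsics and any distortion apply to the point x, -y, -z); pixel columns grow to the right and rows downward; lengths in m; the calibration is good to about 2 mm. A picture is of the moment at which its call begins: read the wrist's pose just before it. calibration takes no time and is no camera call.
- manip.hand_in(): hands the job in; it is judged then, once.
Trained networks look in the newest picture that a camera, given by its name, has taken for a name from the list of things; names that differ only in an ending like _2 or _b are one class to them, and where a whole thing is asked for, a point or a joint stands for the part that bears it (a point fixed in the world has none). Each returns a list of dicts, best first, with "confidence" (0 to 1); they miss things now and then, are a little off and sometimes report something else, mostly with a low value. They report only what shows in the picture. A call takes as long as a camera call. They do not tell look-alikes from the thing itself.
- manip.outline_of(camera, thing): "mask" (420x560 bool, what is visible of it) and "bbox" ([left, top, right, bottom] in pixels, round what is visible of it).
The state is a dict: "clock": time; "joint_pos": joint angles; "joint_velocities": joint speeds; "tau": joint torques, N m; "position": TCP position; "ee_rot": TCP orientation; "ft_force": force on the tool from outside, world axes, zero at the start; "torque": the same for the moment, N m; "grip_width": opening from 0.0 (shut) to 1.0 (fully open); "grasp_force": force on a finger pad.
Only numpy, scipy, OpenCV 4.12 (cv2) and the standard library are available. Lean on these libraries where they do the work, as an engineer would, in place of code of your own. Each camera call takes 0.05 s, during which the arm holds its last target. There are 200 camera calls.

## Working session

There is one attempt and no reset: what is moved stays moved. The work goes in short steps, Python scripts to look and compute and a tool call to move; the robot and the scene stay as the last step left them, time stands still between calls to the robot, and variables do not carry over. Pictures are saved under pics/ and viewed, at most 10 in all, crops included, and the job is handed in when it is done.

```bash
mkdir -p pics
```

Create h.py:
```python
import numpy as np,cv2
from workcell import manip
from scipy.spatial.transform import Rotation as R
def ray(cam,px,obs=None):
    c=manip.calibration(cam); u=(px[0]-c['cx'])/c['fx'];v=(px[1]-c['cy'])/c['fy']
    a=np.array([u,v]);s=a.copy()
    for _ in range(20): s=a/(1+c['k1']*(s@s))
    d=np.array([s[0],-s[1],-1.])
    if 'world_from_camera' in c: T=np.array(c['world_from_camera'])
    else:
        W=np.eye(4);W[:3,:3]=R.from_quat(obs['ee_rot']).as_matrix();W[:3,3]=obs['position'];T=W@np.array(c['tool_from_camera'])
    return T[:3,3],T[:3,:3]@d
def at(cam,px,z,obs=None):
    o,d=ray(cam,px,obs);return o+d*(z-o[2])/d[2]
def proj(cam,P,obs=None):
    c=manip.calibration(cam)
    if 'world_from_camera' in c: T=np.array(c['world_from_camera'])
    else:
        W=np.eye(4);W[:3,:3]=R.from_quat(obs['ee_rot']).as_matrix();W[:3,3]=obs['position'];T=W@np.array(c['tool_from_camera'])
    p=(np.atleast_2d(P)-T[:3,3])@T[:3,:3]
    s=np.c_[p[:,0]/-p[:,2],-p[:,1]/-p[:,2]];s=s*(1+c['k1']*(s**2).sum(1))[:,None]
    return s*[c['fx'],c['fy']]+[c['cx'],c['cy']]
```

Run:
```python
from h import *
for n in ('top','scene'):
    im=manip.camera(n);cv2.imwrite(f'pics/{n}0.png',im)
    for t in ('carrier','handle','mount','mate','wax_tin','dish'):
        for r in manip.outline_of(n,t): 
            m=np.argwhere(r['mask'])[:,::-1].mean(0)
            print(n,t,round(r['confidence'],2),r['bbox'],m.round(1),at(n,m,0.02).round(3))
    c=manip.calibration(n);print(np.array(c['world_from_camera']).round(3).tolist(),c['fx'])
o=manip.get_obs();print(o['position'],R.from_quat(o['ee_rot']).as_matrix().round(3).tolist(),o['clock'])
```

```text
top carrier 0.63 [257.7, 201.7, 329.3, 230.8] [292.5 215.2] [ 0.496 -0.082  0.02 ]
top handle 0.85 [262.0, 201.8, 332.8, 234.1] [293.1 215.1] [ 0.496 -0.084  0.02 ]
top mount 0.7 [192.5, 226.4, 215.4, 240.0] [203.8 231.1] [0.452 0.174 0.02 ]
top mount 0.66 [229.0, 210.6, 246.0, 225.9] [238.  219.3] [0.485 0.076 0.02 ]
top mount 0.52 [205.8, 193.2, 221.0, 205.2] [213.5 199.2] [0.545 0.148 0.02 ]
top mate 0.67 [315.4, 210.5, 325.6, 221.8] [319.7 213.9] [ 0.499 -0.161  0.02 ]
top wax_tin 0.53 [388.6, 208.1, 412.9, 227.4] [400.6 214.8] [ 0.495 -0.395  0.02 ]
top dish 0.63 [136.4, 227.3, 161.7, 248.6] [151.1 237.3] [0.436 0.325 0.02 ]
top dish 0.53 [261.8, 200.2, 331.2, 232.6] [293.1 215.2] [ 0.496 -0.084  0.02 ]
[[-0.009, 0.989, -0.146, 0.34], [-1.0, -0.008, 0.005, -0.03], [0.004, 0.146, 0.989, 1.199], [0.0, 0.0, 0.0, 1.0]] 409.9109582894522
scene carrier 0.76 [263.3, 208.0, 336.5, 280.6] [298.2 238.7] [ 0.491 -0.1    0.02 ]
scene handle 0.6 [266.5, 206.8, 338.4, 278.5] [298.2 238.7] [ 0.491 -0.1    0.02 ]
scene mount 0.81 [337.1, 280.3, 356.3, 303.4] [345.4 290.7] [ 0.503 -0.277  0.02 ]
scene mount 0.73 [255.8, 182.4, 267.8, 206.1] [262.3 194. ] [0.488 0.072 0.02 ]
scene mount 0.61 [260.7, 157.7, 274.4, 180.3] [267.9 168.8] [0.547 0.144 0.02 ]
scene mate 0.84 [308.8, 244.2, 325.3, 264.8] [315.6 254.9] [ 0.501 -0.162  0.02 ]
scene wax_tin 0.73 [363.7, 323.7, 388.2, 346.8] [375.1 336.4] [ 0.492 -0.401  0.02 ]
scene dish 0.72 [225.4, 164.9, 239.1, 183.2] [233.1 175.9] [0.454 0.171 0.02 ]
scene dish 0.57 [194.7, 140.2, 215.4, 157.7] [204.8 147.8] [0.435 0.315 0.02 ]
scene dish 0.57 [363.3, 324.0, 386.9, 347.5] [375.  336.4] [ 0.492 -0.401  0.02 ]
[[0.859, 0.4, -0.319, 0.115], [-0.511, 0.646, -0.567, -0.673], [-0.02, 0.65, 0.76, 0.948], [0.0, 0.0, 0.0, 1.0]] 476.498305900326
[0.25244595 0.57176021 0.23133125] [[-0.915, 0.404, 0.0], [0.404, 0.915, 0.0], [0.0, 0.0, -1.0]] 0.7
```

View pics/top0.png

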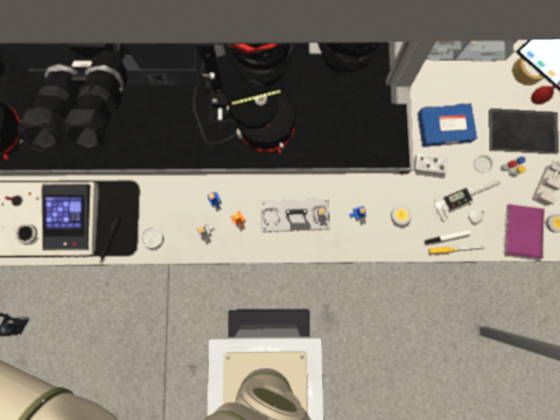

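View pics/scene0.png

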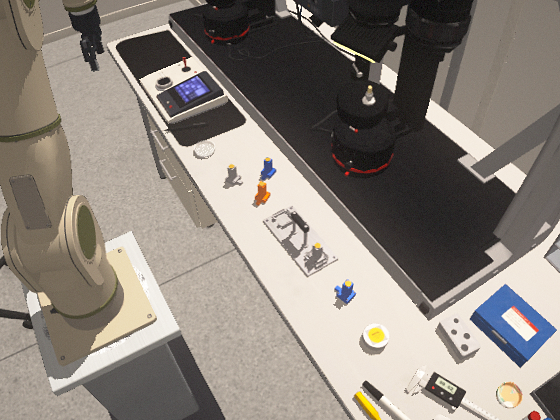

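The top picture shows four mount-like things: steel/grey (204,231), orange (238,219), blue (214,199) and blue (359,213). The bare steel one at (204,231) is neither blue nor orange, so it fits. In the scene picture it is at (232,174). I'll confirm this in a crop.

Run:
```python
from h import *
a=cv2.imread('pics/scene0.png')[145:215,195:295];b=cv2.imread('pics/top0.png')[185:255,180:280]
cv2.imwrite('pics/c1.png',np.hstack([cv2.resize(x,None,fx=4,fy=4,interpolation=cv2.INTER_CUBIC) for x in (a,b)]))
print(np.array(manip.calibration('wrist')['tool_from_camera']).round(3).tolist(),manip.calibration('wrist')['fx'])
```

```text
[[-0.001, 0.953, 0.302, 0.077], [1.0, 0.001, -0.0, -0.001], [-0.0, 0.302, -0.953, -0.143], [0.0, 0.0, 0.0, 1.0]] 323.0668381868741
```

View pics/c1.png

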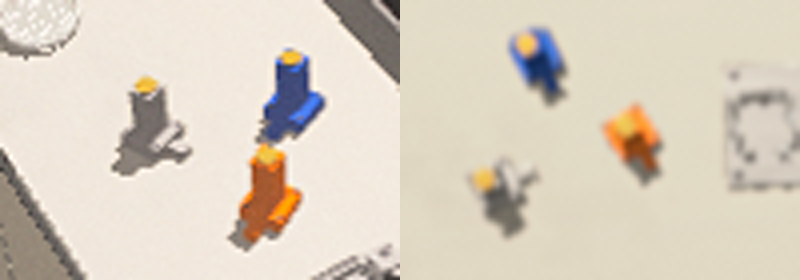

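The bare grey mount with the brass top (left panel (148,125)) is the target, and its tab points roughly towards world -y. I'll move over it now, keeping to the front.

Units first: shifts go in shares of 0.8 m and turns go in shares of 4 rad. So -0.34 m is -0.425, -0.287 m is -0.3588, -0.42 rad is -0.105.

>>> run_rows --plan '[{"rz": -0.025, "tx": -0.0531, "ty": -0.045, "finger_gap": 1}, {"rz": -0.05, "tx": -0.1063, "ty": -0.09, "finger_gap": 1}, {"rz": -0.075, "tx": -0.16, "ty": -0.135, "finger_gap": 1}, {"rz": -0.1, "tx": -0.2125, "ty": -0.18, "finger_gap": 1}, {"rz": -0.105, "tx": -0.2663, "ty": -0.225, "finger_gap": 1}, {"rz": -0.105, "tx": -0.3188, "ty": -0.2688, "finger_gap": 1}, {"rz": -0.105, "tx": -0.3725, "ty": -0.3138, "finger_gap": 1}, {"rz": -0.105, "tx": -0.425, "ty": -0.3588, "finger_gap": 1}, {"rz": -0.105, "tx": -0.425, "ty": -0.3588, "finger_gap": 1}, {"rz": -0.105, "tx": -0.425, "ty": -0.3588, "finger_gap": 1}]'

```text
clock: 1.95
position: [0.4473, 0.1724, 0.2314]
ee_rot: [-0.002, 1.0, 0.0, -0.0]
ft_force: [0.4, 0.4, -0.3]
grip_width: 0.996
grasp_force: 0.0
```

Run:
```python
from h import *
o=manip.get_obs();im=manip.camera('wrist');cv2.imwrite('pics/w1.png',im)
for r in manip.outline_of('wrist','mount'):
    m=np.argwhere(r['mask'])[:,::-1].mean(0);print(r['confidence'],r['bbox'],m,at('wrist',m,.01,o))
print(o['position'],R.from_quat(o['ee_rot']).as_matrix().round(3).tolist(),o['clock'])
```

```text
0.97 [266.8, 167.7, 305.9, 204.3] [287.375      186.47916667] [0.45641133 0.1755256  0.01      ]
0.72 [186.3, 193.1, 223.3, 234.7] [202.79829545 214.67897727] [0.49116593 0.07489862 0.01      ]
0.64 [249.9, 238.8, 282.7, 287.6] [264.5642933  261.79596174] [0.55289214 0.1476849  0.01      ]
0.15 [0.0, 181.0, 158.7, 255.7] [ 80.93556831 219.27544548] [ 0.49766638 -0.07525012  0.01      ]
[0.44732744 0.17244171 0.23137057] [[-1.0, -0.004, -0.0], [-0.004, 1.0, 0.001], [0.0, 0.001, -1.0]] 1.95
```

View pics/w1.png

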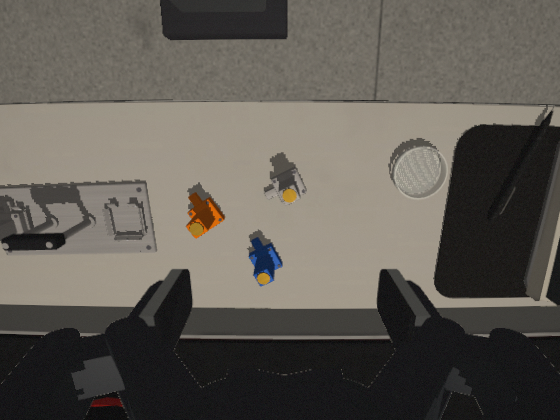

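Wrist view: the steel mount is at (287,186) with its tab to the left. Orange is at (204,214), blue at (264,262), the dish at (418,168) and the carrier at the left. I'll go lower for a precise fit.

Scaled: 0.1 m is 0.125, 0.05 m is 0.0625.

>>> run_rows --plan '[{"tx": -0.0038, "ty": 0.0013, "tz": 0.0625, "finger_gap": 1}, {"tx": -0.0088, "ty": 0.0038, "tz": 0.125, "finger_gap": 1}, {"tx": -0.0088, "ty": 0.0038, "tz": 0.125, "finger_gap": 1}, {"tx": -0.0088, "ty": 0.0038, "tz": 0.125, "finger_gap": 1}]'

```text
clock: 2.55
position: [0.4551, 0.1759, 0.133]
ee_rot: [-0.003, 1.0, 0.0, 0.001]
ft_force: [-0.4, 0.4, 0.4]
grip_width: 1.004
grasp_force: 0.0
```

Add to h.py:
```python
def box(x0,x1,y0,y1,z0,z1): return np.array([[x,y,z] for x in(x0,x1) for y in(y0,y1) for z in(z0,z1)])/1000
t=np.linspace(0,6.28,24)
MOUNT=[box(-16,16,-16,16,0,12),box(-30,-16,-5,5,0,8),box(-9,9,-9,9,12,52),np.c_[.007*np.cos(t),.007*np.sin(t),0*t+.054]]
def pose(P,p,z=0):
    return P@R.from_rotvec([0,0,p[2]]).as_matrix().T+[p[0],p[1],z]
def render(cam,parts,p,o,z=0,S=4):
    m=np.zeros((420*S,560*S),np.uint8)
    for P in parts:
        q=((proj(cam,pose(P,p,z),o)+.5)*S-.5)
        cv2.fillConvexPoly(m,cv2.convexHull(q.round().astype(np.int32)),1)
    return cv2.resize(m.astype(np.float32),(560,420),interpolation=cv2.INTER_AREA)
def fit(cam,parts,p0,o,mask,z=0):
    from scipy.optimize import minimize
    M=mask.astype(np.float32)
    f=lambda d:np.abs(render(cam,parts,np.array(p0)+np.array(d)*[.01,.01,.2],o,z)-M).sum()/M.sum()
    r=minimize(f,[0,0,0],method='Nelder-Mead',options=dict(initial_simplex=[[-.4,-.3,-.3],[.8,0,0],[0,.8,.2],[.1,.1,1]],xatol=1e-3,fatol=1e-4))
    return np.array(p0)+r.x*[.01,.01,.2],r.fun
```

Run:
```python
from h import *
o=manip.get_obs();im=manip.camera('wrist')
r=manip.outline_of('wrist','mount')
print([(x['confidence'],x['bbox']) for x in r])
best=min(r,key=lambda x:np.hypot(*(at('wrist',np.argwhere(x['mask'])[:,::-1].mean(0),.02,o)[:2]-[.456,.175])))
for y in (1.1,1.4,1.7):
    p,e=fit('wrist',MOUNT,[.454,.175,y],o,best['mask']);print(p,e)
m=render('wrist',MOUNT,p,o);v=im.copy()
c,_=cv2.findContours((m>.5).astype(np.uint8),0,2);cv2.drawContours(v,c,-1,(0,0,255),1)
x,y=proj('wrist',[p[0],p[1],.02],o)[0].astype(int)
cv2.imwrite('pics/w2.png',np.hstack([cv2.resize(k[max(0,y-60):y+60,max(0,x-60):x+60],None,fx=3,fy=3) for k in(v,im)]))
print(o['position'],R.from_quat(o['ee_rot']).as_matrix().round(3).tolist(),o['clock'])
```

```text
[(0.95, [144.7, 211.0, 201.1, 276.2]), (0.84, [254.4, 174.2, 311.6, 233.1]), (0.61, [233.2, 268.1, 281.1, 340.4])]
[0.45681422 0.17813747 1.04889363] 0.32745295763015747
[0.45492477 0.17704798 2.02686248] 0.040591396391391754
[0.45488061 0.17695863 2.03888818] 0.040759406983852386
[0.45505841 0.1758777  0.13304567] [[-1.0, -0.005, 0.001], [-0.005, 1.0, 0.001], [-0.001, 0.001, -1.0]] 2.55
```

View pics/w2.png

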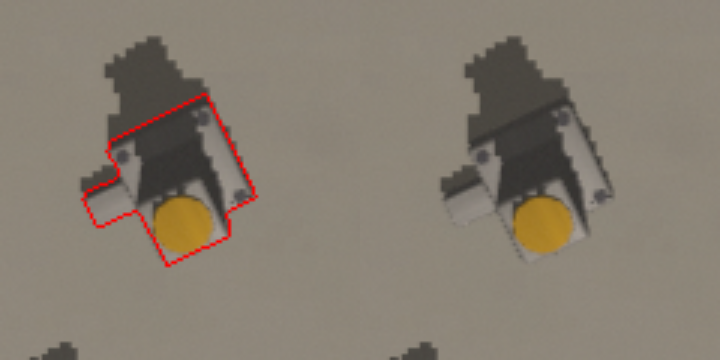

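The fit is tight (4% residual): the mount is at (0.455, 0.177) with yaw 2.03. I'll align the fingers with the mount's x, descend and grip.

Scaled: 0.115 m is 0.1438, 0.03 m is 0.0375, -0.455 rad is -0.1138.

>>> run_rows --plan '[{"rz": -0.0375, "ty": 0.0013, "tz": 0.0125, "finger_gap": 0.65}, {"rz": -0.075, "ty": 0.0013, "tz": 0.025, "finger_gap": 0.65}, {"rz": -0.1138, "ty": 0.0013, "tz": 0.0375, "finger_gap": 0.65}, {"rz": -0.1138, "ty": 0.0013, "tz": 0.075, "finger_gap": 0.65}, {"rz": -0.1138, "ty": 0.0013, "tz": 0.1125, "finger_gap": 0.65}, {"rz": -0.1138, "ty": 0.0013, "tz": 0.1438, "finger_gap": 0.65}, {"rz": -0.1138, "ty": 0.0013, "tz": 0.1438, "finger_gap": 0.65}, {"rz": -0.1138, "ty": 0.0013, "tz": 0.1438, "finger_gap": 0.5}, {"rz": -0.1138, "ty": 0.0013, "tz": 0.1438, "finger_gap": 0}, {"rz": -0.1138, "ty": 0.0013, "tz": 0.1438, "finger_gap": 0}, {"rz": -0.1138, "ty": 0.0013, "tz": 0.1438, "finger_gap": 0}, {"rz": -0.1138, "ty": 0.0013, "tz": 0.1438, "finger_gap": 0}]' --grip_n 40

```text
clock: 4.15
position: [0.4554, 0.1765, 0.0176]
ee_rot: [-0.228, 0.974, 0.0, 0.001]
ft_force: [-1.0, -0.1, 7.0]
grip_width: 0.205
grasp_force: 39.8
```

Run:
```python
from h import *
o=manip.get_obs();print(o['position'],R.from_quat(o['ee_rot']).as_matrix().round(3).tolist())
```

```text
[0.45543652 0.17647063 0.01763652] [[-0.896, -0.443, 0.002], [-0.443, 0.896, 0.001], [-0.002, 0.0, -1.0]]
```

Scaled: -0.275 m is -0.3438, -0.15 m is -0.1875, 2.03 rad is 0.5075.

>>> run_rows --plan '[{"tz": -0.0625, "finger_gap": 0}, {"rz": 0.045, "tz": -0.125, "finger_gap": 0}, {"rz": 0.09, "tz": -0.1875, "finger_gap": 0}, {"rz": 0.135, "tx": 0.0125, "ty": -0.0375, "tz": -0.25, "finger_gap": 0}, {"rz": 0.18, "tx": 0.025, "ty": -0.0875, "tz": -0.25, "finger_gap": 0}, {"rz": 0.225, "tx": 0.0375, "ty": -0.1375, "tz": -0.25, "finger_gap": 0}, {"rz": 0.27, "tx": 0.0563, "ty": -0.1875, "tz": -0.25, "finger_gap": 0}, {"rz": 0.315, "tx": 0.075, "ty": -0.2375, "tz": -0.25, "finger_gap": 0}, {"rz": 0.36, "tx": 0.0875, "ty": -0.275, "tz": -0.25, "finger_gap": 0}, {"rz": 0.405, "tx": 0.1, "ty": -0.3125, "tz": -0.25, "finger_gap": 0}, {"rz": 0.45, "tx": 0.1113, "ty": -0.3438, "tz": -0.25, "finger_gap": 0}, {"rz": 0.485, "tx": 0.1113, "ty": -0.3438, "tz": -0.25, "finger_gap": 0}, {"rz": 0.5075, "tx": 0.1113, "ty": -0.3438, "tz": -0.25, "finger_gap": 0}, {"rz": 0.5075, "tx": 0.1113, "ty": -0.3438, "tz": -0.25, "finger_gap": 0}, {"rz": 0.5075, "tx": 0.1113, "ty": -0.3438, "tz": -0.25, "finger_gap": 0}, {"rz": 0.5075, "tx": 0.1113, "ty": -0.3438, "tz": -0.25, "finger_gap": 0}]' --grip_n 60

```text
clock: 6.15
position: [0.4966, -0.11, 0.2164]
ee_rot: [0.707, 0.708, 0.0, -0.0]
ft_force: [-0.3, -0.2, 0.0]
grip_width: 0.198
grasp_force: 58.7
```

Add to h.py:
```python
PLATE=[box(-45,45,-100,100,0,6)]
```

Run:
```python
from h import *
o=manip.get_obs();im=manip.camera('wrist');cv2.imwrite('pics/w3.png',im)
for t in ('carrier','mate'):
  for r in manip.outline_of('wrist',t): print(t,r['confidence'],r['bbox'],r['mask'].sum())
np.save('o3.npy',o,allow_pickle=True)
print(o['position'],R.from_quat(o['ee_rot']).as_matrix().round(3).tolist(),o['grip_width'])
```

```text
carrier 0.7 [272.1, 363.4, 302.1, 374.6] 168
carrier 0.58 [243.7, 62.4, 330.2, 245.9] 13300
mate 0.89 [263.9, 212.3, 305.6, 232.9] 620
[ 0.49662697 -0.10997709  0.21639069] [[-0.001, 1.0, 0.0], [1.0, 0.001, 0.0], [0.0, 0.0, -1.0]] 0.198336067842336
```

View pics/w3.png

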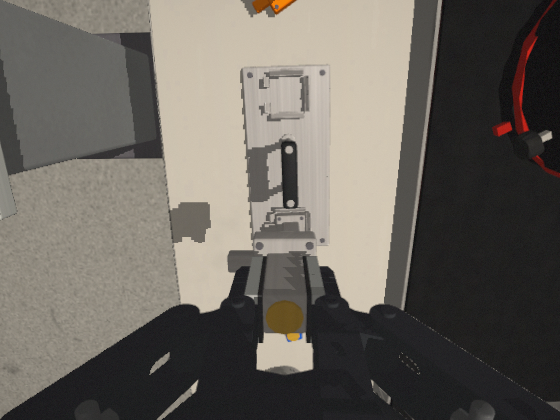

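The view shows the carrier plate at (244–329, 66–245), the empty nest at (286,93) at the top with its slot on the left (-x), the black bar at (290,175), and the held mount at (285,250) with its tab to the left. I'll fit the carrier.

Run:
```python
from h import *
o=np.load('o3.npy',allow_pickle=True).item();im=cv2.imread('pics/w3.png')
from scipy.optimize import minimize
g=cv2.cvtColor(im,cv2.COLOR_BGR2GRAY).astype(float)
# bar: dark pixels
roi=np.zeros((420,560),np.uint8);roi[138:212,279:301]=1
d=((g<60)&(roi>0)).astype(np.uint8)
n,l,s,c=cv2.connectedComponentsWithStats(d);k=1+s[1:,4].argmax();print(s[k])
BAR=[box(-7,7,-30,30,61,79)]
p,e=fit('wrist',BAR,[.497,-.082,0],o,(l==k));print('bar',p,e)
# plate edges: rows profile gradient
def edge(P,n):  # local subpixel max of gradient along n within +-6px
    t=np.arange(-7,7.01,.25);q=P+np.outer(t,n)
    v=cv2.remap(g.astype(np.float32),q[:,0].astype(np.float32)[None],q[:,1].astype(np.float32)[None],1)[0]
    v=cv2.GaussianBlur(v[None],(0,0),3)[0];return t,np.abs(np.gradient(v))
for r in manip.outline_of('wrist','carrier'):
    if r['mask'].sum()<3000: continue
    M=r['mask'].astype(np.float32)
    f=lambda d:np.abs(render('wrist',PLATE,[.497+d[0]*.01,-.082+d[1]*.01,d[2]*.05],o)-M)[:200].sum()/M.sum()
    R_=[minimize(f,x0,method='Nelder-Mead',options=dict(initial_simplex=np.array(x0)+[[0,0,0],[.7,0,0],[0,.7,0],[0,0,.7]])) for x0 in([0,0,0],[-.3,-.3,-.3])]
    for q in R_: print('plate',.497+q.x[0]*.01,-.082+q.x[1]*.01,q.x[2]*.05,q.fun)
    p2=R_[0].x*[.01,.01,.05]+[.497,-.082,0]
v=im.copy()
for P,pp,col in((PLATE,p2,(0,0,255)),(BAR,p,(0,255,0)),([box(-17.5,17.5,54.5,89.5,6,6)],(p2),(255,0,0))):
    c,_=cv2.findContours((render('wrist',P,pp,o)>.5).astype(np.uint8),0,2);cv2.drawContours(v,c,-1,col,1)
cv2.imwrite('pics/w3o.png',cv2.resize(v[55:255,220:350],None,fx=3,fy=3,interpolation=0)[:600])
```

```text
[281 141  16  68 843]
bar [ 0.50101517 -0.09108873  0.02234331] 0.30997923016548157
plate 0.5015011427081706 -0.09079966207223211 0.030913016422214324 0.010361841879785061
plate 0.5014193505970103 -0.09079071489270062 0.03476667233475902 0.009511278010904789
```

View pics/w3o.png

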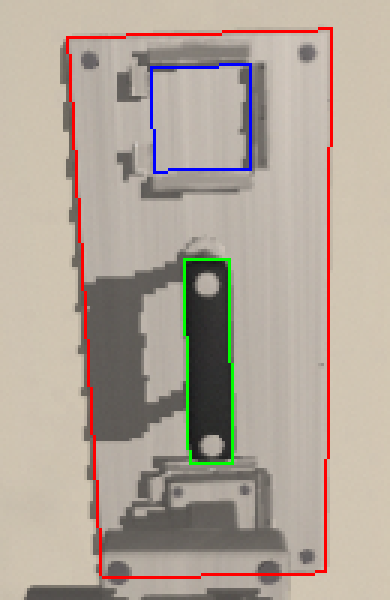

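The fit matches the plate, nest and bar. The carrier is at (0.5013, -0.0909) with yaw 0.03, so the nest is at (0.4991, -0.0189). I'll move above it and descend to just above the lips.

Scaled: 0.165 m is 0.2063, 0.14 m is 0.175, -0.03 rad is -0.0075.

>>> run_rows --plan '[{"rz": -0.0075, "tx": 0.0563, "ty": 0.0031, "finger_gap": 0}, {"rz": -0.0075, "tx": 0.1138, "ty": 0.0031, "finger_gap": 0}, {"rz": -0.0075, "tx": 0.1138, "ty": 0.0031, "tz": 0.0625, "finger_gap": 0}, {"rz": -0.0075, "tx": 0.1138, "ty": 0.0031, "tz": 0.125, "finger_gap": 0}, {"rz": -0.0075, "tx": 0.1138, "ty": 0.0031, "tz": 0.175, "finger_gap": 0}, {"rz": -0.0075, "tx": 0.1138, "ty": 0.0031, "tz": 0.2063, "finger_gap": 0}, {"rz": -0.0075, "tx": 0.1138, "ty": 0.0031, "tz": 0.2063, "finger_gap": 0}, {"rz": -0.0075, "tx": 0.1138, "ty": 0.0031, "tz": 0.2063, "finger_gap": 0}]'

```text
clock: 7.35
position: [0.4999, -0.0191, 0.0524]
ee_rot: [0.696, 0.718, 0.001, 0.0]
ft_force: [-1.0, 0.1, 0.0]
grip_width: 0.202
grasp_force: 58.8
```

Run:
```python
from h import *
o=manip.get_obs();im=manip.camera('wrist');
v=im.copy();p=[.5013,-.0909,.03]
for P,col in((PLATE,(0,0,255)),([box(-17.5,17.5,54.5,89.5,16,16)],(255,0,0)),([box(-7,7,-30,30,79,79)],(0,255,0))):
    for P in P: cv2.polylines(v,[cv2.convexHull(proj('wrist',pose(P,p),o).round().astype(np.int32))],1,col,1)
cv2.imwrite('pics/w4.png',v)
print(o['position'],R.from_quat(o['ee_rot']).as_matrix().round(3).tolist())
```

```text
[ 0.4998855  -0.01906045  0.05238632] [[-0.03, 1.0, 0.001], [1.0, 0.03, 0.0], [0.0, 0.001, -1.0]]
```

View pics/w4.png

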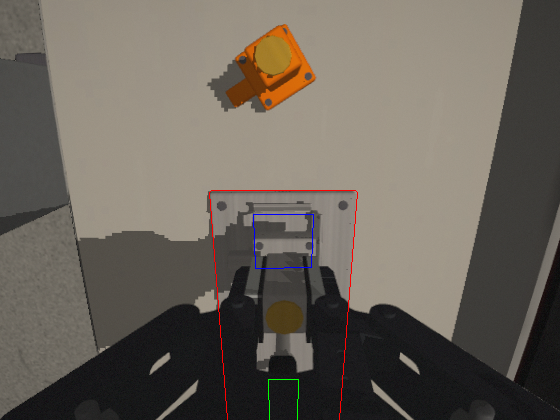

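The plate overlay coincides with the picture. I'll trim y by -0.7 mm and lower gently.

Scaled: 0.0275 m is 0.0344, 0.025 m is 0.0313.

>>> run_rows --plan '[{"ty": -0.0009, "tz": 0.01, "finger_gap": 0}, {"ty": -0.0009, "tz": 0.0175, "finger_gap": 0}, {"ty": -0.0009, "tz": 0.0225, "finger_gap": 0}, {"ty": -0.0009, "tz": 0.0275, "finger_gap": 0}, {"ty": -0.0009, "tz": 0.0313, "finger_gap": 0}, {"ty": -0.0009, "tz": 0.0344, "finger_gap": 0}, {"ty": -0.0009, "tz": 0.0344, "finger_gap": 0}]'

```text
clock: 8.28
position: [0.4985, -0.0191, 0.0238]
ee_rot: [0.696, 0.718, 0.0, 0.0]
ft_force: [-0.5, -0.7, -0.2]
grip_width: 0.203
grasp_force: 58.7
```

It went in with no resistance. I'll release, back off and inspect.

Scaled: -0.18 m is -0.225, -0.13 m is -0.1625.

>>> run_rows --plan '[{"tz": 0.0005, "finger_gap": 0}, {"tz": 0.0005, "finger_gap": 0.45}, {"tz": 0.0005, "finger_gap": 0.45}, {"tz": 0.0005, "finger_gap": 0.45}, {"finger_gap": 0.45}, {"tz": -0.0375, "finger_gap": 0.45}, {"tx": -0.0125, "tz": -0.1, "finger_gap": 0.45}, {"tx": -0.0625, "tz": -0.1625, "finger_gap": 0.45}, {"tx": -0.1125, "tz": -0.225, "finger_gap": 0.45}, {"tx": -0.1125, "tz": -0.225, "finger_gap": 0.45}, {"tx": -0.1125, "tz": -0.225, "finger_gap": 0.45}]'

```text
clock: 9.65
position: [0.501, -0.1085, 0.2033]
ee_rot: [0.696, 0.718, 0.0, -0.0]
ft_force: [-1.0, 0.9, -0.1]
grip_width: 0.453
grasp_force: 0.0
```

Run:
```python
from h import *
o=manip.get_obs();im=manip.camera('wrist')
for r in manip.outline_of('wrist','mount'):
    c=at('wrist',np.argwhere(r['mask'])[:,::-1].mean(0),.02,o);print(r['confidence'],c)
    if abs(c[0]-.5)<.03: 
        for y in(-.1,.1): print(fit('wrist',MOUNT,[.5,-.02,y],o,r['mask'],.006))
for r in manip.outline_of('wrist','carrier'):
    if r['mask'].sum()>8000: 
        p=fit('wrist',PLATE,[.5013,-.0909,.03],o,r['mask']);print('car',p)
cv2.imwrite('pics/w5.png',cv2.resize(im[40:280,220:360],None,fx=2.5,fy=2.5))
print(o['position'],R.from_quat(o['ee_rot']).as_matrix().round(3).tolist())
```

```text
0.87 [ 0.50591818 -0.27628559  0.02      ]
(array([ 0.51184088, -0.08544512, -0.46921401]), np.float64(2.03865647315979))
(array([ 0.50173355, -0.07239116,  0.02866157]), np.float64(2.054184913635254))
0.64 [0.4846849  0.05853004 0.02      ]
(array([ 0.51184088, -0.08544512, -0.46921401]), np.float64(4.852532863616943))
(array([ 0.50173355, -0.07239116,  0.02866157]), np.float64(4.910130500793457))
car (array([ 0.50130478, -0.09043812,  0.03771456]), np.float64(0.19303195178508759))
[ 0.50097095 -0.10854815  0.2032943 ] [[-0.03, 1.0, -0.0], [1.0, 0.03, 0.001], [0.001, -0.0, -1.0]]
```

View pics/w5.png

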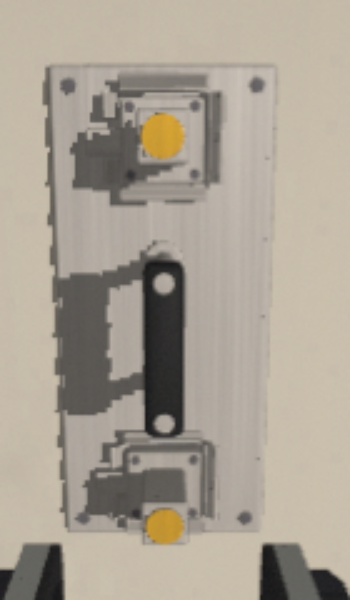

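Both mounts sit flat inside their nests: the loose one is at crop (162,135) with its foot within the walls, like the mate at (163,525). The bar is clear at (164,349). I'll grip the handle now.

>>> run_rows --plan '[{"tx": 0.0219, "ty": 0.0009, "tz": 0.0375, "finger_gap": 0.45}, {"tx": 0.0219, "ty": 0.0009, "tz": 0.1, "finger_gap": 0.45}, {"tx": 0.0219, "ty": 0.0009, "tz": 0.15, "finger_gap": 0.45}, {"tx": 0.0219, "ty": 0.0009, "tz": 0.1813, "finger_gap": 0.45}, {"tx": 0.0219, "ty": 0.0009, "tz": 0.1913, "finger_gap": 0.45}, {"tx": 0.0219, "ty": 0.0009, "tz": 0.1913, "finger_gap": 0.45}, {"tx": 0.0219, "ty": 0.0009, "tz": 0.1913, "finger_gap": 0.3}, {"tx": 0.0219, "ty": 0.0009, "tz": 0.1913, "finger_gap": 0.2}, {"tx": 0.0219, "ty": 0.0009, "tz": 0.1913, "finger_gap": 0}, {"tx": 0.0219, "ty": 0.0009, "tz": 0.1913, "finger_gap": 0}, {"tx": 0.0219, "ty": 0.0009, "tz": 0.1913, "finger_gap": 0}, {"tx": 0.0219, "ty": 0.0009, "tz": 0.1913, "finger_gap": 0}]' --grip_n 100

```text
clock: 11.3
position: [0.5017, -0.0914, 0.0516]
ee_rot: [0.696, 0.718, 0.001, 0.0]
ft_force: [-2.8, 1.6, 5.4]
grip_width: 0.145
grasp_force: 97.7
```

Scaled: -0.12 m is -0.15, -0.119 m is -0.1488.

>>> run_rows --plan '[{"tz": -0.0038, "finger_gap": 0}, {"tz": -0.01, "finger_gap": 0}, {"tz": -0.02, "finger_gap": 0}, {"tz": -0.0325, "finger_gap": 0}, {"tz": -0.045, "finger_gap": 0}, {"tz": -0.0575, "finger_gap": 0}, {"tz": -0.07, "finger_gap": 0}, {"tz": -0.0825, "finger_gap": 0}, {"tz": -0.095, "finger_gap": 0}, {"tz": -0.1075, "finger_gap": 0}, {"tz": -0.12, "finger_gap": 0}, {"tz": -0.1325, "finger_gap": 0}, {"tz": -0.1425, "finger_gap": 0}, {"tz": -0.1488, "finger_gap": 0}, {"tz": -0.15, "finger_gap": 0}, {"tz": -0.15, "finger_gap": 0}, {"tz": -0.15, "finger_gap": 0}, {"tz": -0.15, "finger_gap": 0}]'

```text
clock: 13.55
position: [0.5012, -0.0915, 0.1706]
ee_rot: [0.696, 0.718, -0.0, -0.0]
ft_force: [0.1, -0.1, -5.7]
grip_width: 0.144
grasp_force: 97.6
```

Run:
```python
from h import *
a=manip.camera('scene')[140:290,190:350]
b=manip.camera('wrist')
cv2.imwrite('pics/e.png',np.hstack([cv2.resize(a,None,fx=2.5,fy=2.5),cv2.resize(b,(400,375))[:375]]))
```

```text
(no output)
```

View pics/e.png

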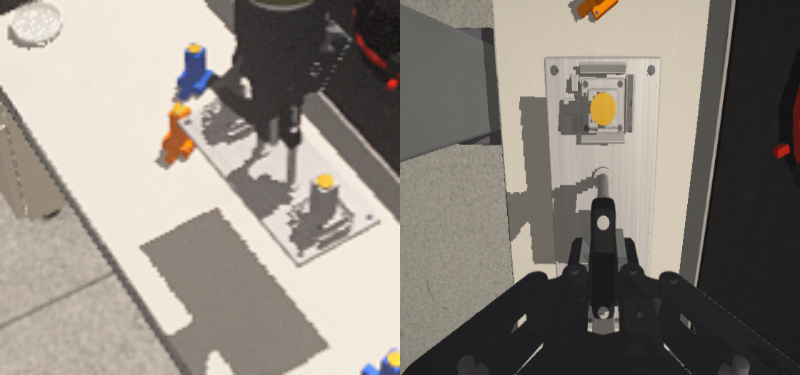

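The carrier hangs level with its shadow well below it. Both mounts are in their nests, the loose one at (602,108) and the mate at (323,190), and the load is about 0.6 kg. I'll hand in.

```bash
python3 -c "
from workcell import manip
print(manip.hand_in())"
```

```text
the job is handed in; nothing more can be done
None
```

The mount is seated in the empty nest, and the carrier is held level by its handle about 12 cm up with both mounts aboard; I handed the job in at about 13.6 s on the robot's clock, and no verdict was returned.

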